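Rack the sanding drums in order of thickness

TASK

Put the four loose sanding drums away on the rack: stand one upright in the middle of each black rubber seat, in order of thickness, with the thinnest next to the dark end stop with the brass knob and the thickest at the far end of the row. Leave the glass jar where it stands.

Things in the scene. Friction and masses are not known exactly. Their poses are not given: they have to be found in the camera images.
- drum_24: loose sanding drum standing on end: upright cylinder with a reddish-brown abrasive sleeve, 24 mm in diameter and 75 mm tall, steel washer on top with a dark spindle nut (11 mm wide, 8 mm high) in the middle. Origin: centre of its underside; z up. The four drums have equal height and are 24, 36, 48 and 60 mm thick; 50 to 280 g (the mass may vary by 20 %).
- drum_36: loose sanding drum standing on end: upright cylinder with a reddish-brown abrasive sleeve, 36 mm in diameter and 75 mm tall, steel washer on top with a dark spindle nut (11 mm wide, 8 mm high) in the middle. Origin: centre of its underside; z up. The four drums have equal height and are 24, 36, 48 and 60 mm thick; 50 to 280 g (the mass may vary by 20 %).
- drum_48: loose sanding drum standing on end: upright cylinder with a reddish-brown abrasive sleeve, 48 mm in diameter and 75 mm tall, steel washer on top with a dark spindle nut (11 mm wide, 8 mm high) in the middle. Origin: centre of its underside; z up. The four drums have equal height and are 24, 36, 48 and 60 mm thick; 50 to 280 g (the mass may vary by 20 %).
- drum_60: loose sanding drum standing on end: upright cylinder with a reddish-brown abrasive sleeve, 60 mm in diameter and 75 mm tall, steel washer on top with a dark spindle nut (11 mm wide, 8 mm high) in the middle. Origin: centre of its underside; z up. The four drums have equal height and are 24, 36, 48 and 60 mm thick; 50 to 280 g (the mass may vary by 20 %).
- seat_a: fixed black rubber disc, 66 mm across, 3 mm thick, one of four alike in a straight row 85 mm apart on a fixed pale wooden rack board (460 x 90 x 18 mm, lying on the bench). Which letter is where in the row is random. Origin: centre of its underside; its top, where a drum stands, is 3 mm higher (21 mm above the bench). y along the row, x across, z up.
- seat_b: fixed black rubber disc, 66 mm across, 3 mm thick, one of four alike in a straight row 85 mm apart on a fixed pale wooden rack board (460 x 90 x 18 mm, lying on the bench). Which letter is where in the row is random. Origin: centre of its underside; its top, where a drum stands, is 3 mm higher (21 mm above the bench). y along the row, x across, z up.
- seat_c: fixed black rubber disc, 66 mm across, 3 mm thick, one of four alike in a straight row 85 mm apart on a fixed pale wooden rack board (460 x 90 x 18 mm, lying on the bench). Which letter is where in the row is random. Origin: centre of its underside; its top, where a drum stands, is 3 mm higher (21 mm above the bench). y along the row, x across, z up.
- seat_d: fixed black rubber disc, 66 mm across, 3 mm thick, one of four alike in a straight row 85 mm apart on a fixed pale wooden rack board (460 x 90 x 18 mm, lying on the bench). Which letter is where in the row is random. Origin: centre of its underside; its top, where a drum stands, is 3 mm higher (21 mm above the bench). y along the row, x across, z up.
- end_stop: fixed dark wooden block with a round brass knob, on the rack board beyond one end of the row (random which; the other end has only a low pale strip, 8 mm high). 30 mm along the row, 80 mm across, 60 mm high, 85 mm with knob. Origin: centre of its underside on the board, 80 mm from the nearest seat's centre; y along the row.
- jar: loose amber glass jar with a brass lid, 60 mm in diameter, 85 mm tall, standing on the bench beside the work; a bystander to be left alone. Origin: centre of its underside.
Things that resemble listed ones, but are neither listed nor needed, are in the scene too. Leave any green or turquoise look-alike of the drum_36 alone. What is shaped like the drum_24 but purple is not meant.

How it is judged:
By the outcome, as a careful person would: the job done as asked, in the order asked, and still so for the second after the job is handed in, with the robot touching nothing.
It also fails if it takes over 102 s, if anything falls off the work surface, if the arm or the gripper's body presses on something with over 40 N, if the wrist force passes 120 N, or if a joint passes its speed limit or range.

ROBOT

A 6-joint arm with a two-finger parallel gripper is mounted at the origin on the work surface. World frame = base frame: x ahead of the robot, y to its left, z up, the work surface at z = 0. Lengths are in m, angles in rad, forces in N, time in s.
With the tool pointing down it reaches from about 0.3 to 0.825 m from the base axis. Payload 5.4 kg.
Tool frame: the origin (TCP) lies midway between the tips of the shut fingers; the grasp point (between the pads) lies 19 mm behind it; z points along the fingers, y is the line along which they close (so a half turn about z gives the same grasp; the last joint's range is limited). The gripper opens to 92 mm and grips with 3 to 60 N. Pads are 20 mm wide; open, the fingers measure 128 mm over their backs; the gripper's body (75 mm by 189 mm) begins 69 mm behind the grasp point.
Start: joints at [0.994, 0.158, 1.597, -0, 1.386, -0.21], TCP at [0.206, 0.537, 0.215] pointing down, gripper open.
Joint ranges: [-2.91, 2.91], [-0.94, 2.29], [0.18, 2.7], [-1.29, 4.43], [0.17, 2.64], [-3, 3]. Speed limits (rad/s): [2.57, 2.57, 3.14, 3.14, 3.14, 3.14].

INTERFACE

Orientations are given as a rotation vector (axis times angle).
In Python, from workcell import bot, cams gives the robot as it stands. The module is installed in compiled form; this text tells all that it offers.
- The arm moves only by the tool move_arm, never from a script. Its argument "steps" is a list that holds one entry, the list of rows, each a list of 5 numbers: the opening, from 0 (shut) to 1 (fully open), then the shift along the tool's x, y, z in mm, then the turn about the tool's z in rad. A call has 1 to 10 rows; each row is the pose to reach, as a shift and turn from the pose commanded when the call began, along the tool's axes at that moment; what a row does not reach only later rows make up. A row lasts 1/10 s, in which the tool goes at most 50 mm and 8.59 degrees, less where a joint would pass 70% of its speed; a pose out of reach is approached as far as the arm can. A call with a gripper value outside its range is refused whole. The fingers move at their own pace and stop on an object; "squeeze" is the grip in N (left out, the last holds). Time passes only in rows, so rows that repeat a pose let the fingers close. It gives the time, the measured TCP pose, the force, the opening and the grip force at its end, in the units of the state.
- bot.get_state(): the state, without advancing time (a new reading comes with each control period).
- cams.capture(name): name is "side" or "top" or "wrist"; returns a dict with "pixels" (420x560x3 uint8, red, green, blue), "range_z" (420x560 float32, m along the optical axis (not along the pixel's ray), 0 where there is no reading), "K" (3x3 intrinsics, pixels), "dist" ([k1, k2, p1, p2, k3] as OpenCV has them; the pictures are not rectified), "cam_to_world" (4x4, takes a point from camera to world coordinates). Camera axes: x right, y up, looking along -z (the intrinsics and any distortion apply to the point x, -y, -z); pixel columns grow to the right and rows downward; lengths in m; the calibration is good to about 2 mm. A picture is of the moment at which its call begins.
- bot.close_job(): hands the job in; it is judged then, once.
The state is a dict: "time_s": time; "joint_positions": joint angles; "joint_vel": joint speeds; "tau": joint torques, N m; "position": TCP position; "ee_rot": TCP orientation; "force": force on the tool from outside, world axes, zero at the start; "moment": the same for the moment, N m; "gripper_width": finger opening in m; "grasp_force": force on a finger pad.
Only numpy, scipy, OpenCV 4.12 (cv2) and the standard library are available. Lean on these libraries where they do the work, as an engineer would, in place of code of your own. Each camera call takes 0.05 s, during which the arm holds its last target. There are 200 camera calls.

## Working session

There is one attempt and no reset: what is moved stays moved. The work goes in short steps, Python scripts to look and compute and a tool call to move; the robot and the scene stay as the last step left them, time stands still between calls to the robot, and variables do not carry over. Pictures are saved under pics/ and viewed, at most 14 in all, crops included, and the job is handed in when it is done.

Besides the shell and the picture viewer there is one more tool, called after "Emit:" as name([rows], argument=value, ...), one row to a line, values as JSON. move_arm: Moves the arm, as the interface text tells. Its arguments: {"type":"object","properties":{"steps":{"type":"array","items":{"type":"array","items":{"type":"array","items":{"type":"number"}}}},"squeeze":{"type":"number"}},"required":["steps"]}

```bash
mkdir -p pics; cat > h.py <<'E'
import numpy as np, cv2
from workcell import bot, cams
def cap(n,tag):
    c=cams.capture(n); cv2.imwrite(f'pics/{tag}.png',cv2.cvtColor(c['pixels'],cv2.COLOR_RGB2BGR))
    np.savez(f'{tag}.npz',**{k:np.asarray(v) for k,v in c.items()}); return c
def world(c,uv):
    """pixels -> world via depth"""
    uv=np.array(uv,float).reshape(-1,2)
    n=cv2.undistortPoints(uv[:,None],c['K'],c['dist'])[:,0]
    z=np.array([c['range_z'][int(round(v)),int(round(u))] for u,v in uv])
    p=np.c_[n[:,0]*z,-n[:,1]*z,-z,np.ones(len(z))]
    return (p@c['cam_to_world'].T)[:,:3]
def rayz(c,uv,h):
    """pixels -> world at height h"""
    uv=np.array(uv,float).reshape(-1,2)
    n=cv2.undistortPoints(uv[:,None],c['K'],c['dist'])[:,0]
    d=np.c_[n[:,0],-n[:,1],-np.ones(len(n))]@c['cam_to_world'][:3,:3].T
    o=c['cam_to_world'][:3,3]
    return o+d*((h-o[2])/d[:,2])[:,None]
E
python3 - <<'E'
from h import *
for n in('top','side'):
    c=cap(n,n+'0'); print(n,c['cam_to_world'].round(3).tolist(),c['K'][0,0])
print(bot.get_state())
E
```

```text
top [[0.026, 0.986, -0.165, 0.358], [-1.0, 0.026, 0.002, -0.015], [0.006, 0.165, 0.986, 1.226], [0.0, 0.0, 0.0, 1.0]] 449.9363965344252
side [[0.955, 0.215, -0.202, 0.357], [-0.295, 0.699, -0.651, -0.622], [0.002, 0.682, 0.731, 0.749], [0.0, 0.0, 0.0, 1.0]] 419.8344310990833
{'time_s': 0.1, 'joint_positions': array([ 9.93902345e-01,  1.58979667e-01,  1.59809850e+00, -1.06976809e-05,
        1.38621476e+00, -2.10098627e-01]), 'joint_vel': array([ 0.00058566, -0.00096992, -0.00242312,  0.00021525,  0.00124707,
       -0.00011043]), 'tau': array([-1.15384122e-03, -3.86505389e+01, -3.22958887e+01,  7.01511512e-02,
        3.39634751e-02, -4.26995041e-05]), 'position': array([0.20591487, 0.53625582, 0.21372487]), 'ee_rot': array([-5.72816046e-01, -3.08827547e+00,  2.47250228e-03]), 'force': array([-1.03472951, -0.06380074,  0.10578123]), 'moment': array([-0.01031842,  0.00063002, -0.03388549]), 'grasp_force': 0.0, 'gripper_width': 0.09181893276866297}
```

View pics/top0.png

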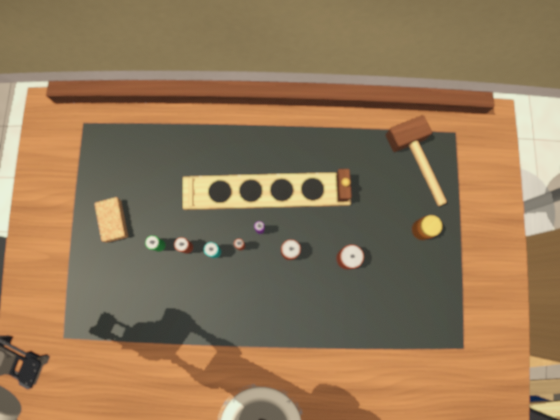

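View pics/side0.png

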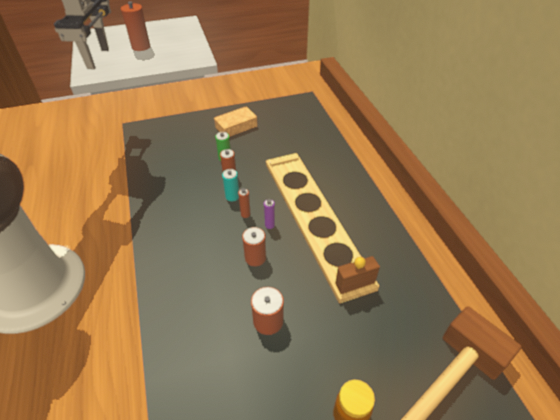

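The top view shows the seats at (220,191), (251,190), (282,189) and (312,189), with the end stop at (345,184) on the right. Brown drums are at (182,244) for 36, (239,243) for 24, (291,249) for 48 and (351,256) for 60. The look-alikes are green (152,242), turquoise (211,249) and purple (259,227). The jar is at (430,226). The side view agrees. Next I'll enlarge both pictures.

```bash
python3 - <<'E'
import cv2
a=cv2.imread('pics/top0.png')[165:275,140:375]; cv2.imwrite('pics/t1.png',cv2.resize(a,None,fx=3.4,fy=3.4,interpolation=cv2.INTER_CUBIC))
a=cv2.imread('pics/side0.png')[125:335,200:390]; cv2.imwrite('pics/s1.png',cv2.resize(a,None,fx=2.8,fy=2.8,interpolation=cv2.INTER_CUBIC))
E
```

```text
(no output)
```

View pics/t1.png

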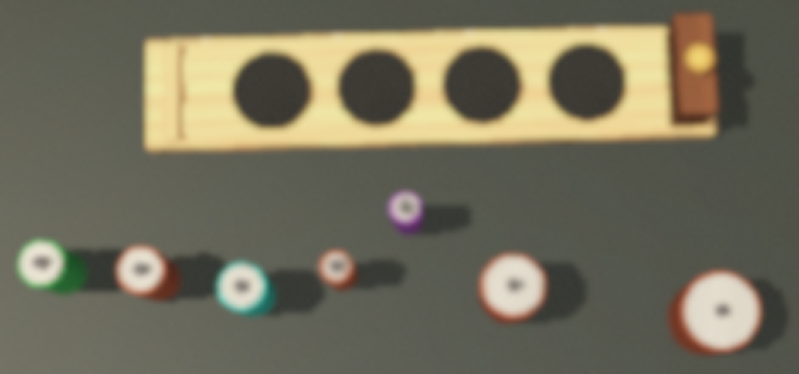

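View pics/s1.png

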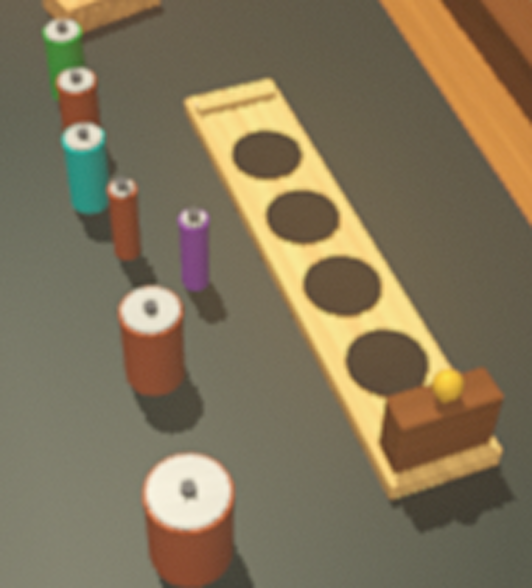

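The top crop shows washer centres 36 (141,270), 24 (336,266), 48 (513,286) and 60 (721,311), and seats (272,90), (377,87), (482,84) and (587,82). The side crop shows tops 36 (77,82), 24 (123,188), 48 (151,310) and 60 (188,492), and seats (267,155), (303,217), (343,285) and (387,362).

```bash
python3 - <<'E'
from h import *
T=np.load('top0.npz');S=np.load('side0.npz')
names=['36','24','48','60','s60','s48','s36','s24','knob']
t=np.array([(141,270),(336,266),(513,286),(721,311),(272,90),(377,87),(482,84),(587,82),(699,58)])
s=np.array([(77,82),(123,188),(151,310),(188,492),(267,155),(303,217),(343,285),(387,362),(448,385)])
tu=(t+.5)/3.4-.5+[140,165]; su=(s+.5)/2.8-.5+[200,125]
def ray(c,uv):
    o=c['cam_to_world'][:3,3]; d=rayz(c,uv,0)-o; return o,d/np.linalg.norm(d,axis=1)[:,None]
o1,d1=ray(T,tu);o2,d2=ray(S,su)
wt=world(T,tu);ws=world(S,su)
for i,n in enumerate(names):
    A=np.c_[d1[i],-d2[i]];k=np.linalg.lstsq(A,o2-o1,rcond=None)[0]
    a=o1+k[0]*d1[i];b=o2+k[1]*d2[i]
    print(n,((a+b)/2*1e3).round(1),'gap',round(1e3*np.linalg.norm(a-b),1),'topdepth',(wt[i]*1e3).round(1),'side',(ws[i]*1e3).round(1))
h=np.array([.075]*4+[.021]*4)
for i in range(8): print(names[i],(rayz(T,tu[i],h[i])*1e3).round(1)[0,:2],(rayz(S,su[i],h[i])*1e3).round(1)[0,:2])
E
```

```text
36 [472.1 215.8  72.6] gap 3.6 topdepth [469.1 213.3  85.3] side [473.2 210.4  76.9]
24 [479.1  67.2  74.8] gap 3.4 topdepth [476.4  66.7  84.2] side [480.2  64.1  77.9]
48 [467.7 -66.8  75.6] gap 4.0 topdepth [465.1 -66.3  82.6] side [468.8 -71.1  80.7]
60 [ 452.1 -224.5   75.5] gap 3.1 topdepth [ 450.  -223.1   82.4] side [ 453.2 -226.3   78.5]
s60 [626.1 128.5  18.4] gap 2.9 topdepth [624.1 128.4  20.8] side [626.2 124.8  22. ]
s48 [630.7  43.5  18.6] gap 3.0 topdepth [628.1  43.5  23.7] side [632.4  44.   18.2]
s36 [635.2 -41.3  19.9] gap 3.1 topdepth [633.1 -40.9  22.2] side [636.7 -41.7  20.4]
s24 [ 639.1 -126.2   20.5] gap 3.2 topdepth [ 638.2 -126.1   17.6] side [ 641.1 -125.8   19.9]
knob [ 644.  -205.5   91.8] gap 3.2 topdepth [ 639.5 -203.2  103.3] side [ 642.5 -210.1   98.9]
36 [470.1 215.4] [473.5 212.8]
24 [477.4  67.3] [480.7  67.1]
48 [465.8 -66.7] [469.8 -66.3]
60 [ 450.6 -224.5] [ 453.7 -224.3]
s60 [624.  128.3] [626.6 125.9]
s48 [628.7  43.6] [631.3  41.4]
s36 [633.4 -40.9] [636.4 -42.2]
s24 [ 637.4 -125.8] [ 640.6 -126.5]
```

Emit:
move_arm([
  [[1, -364, -205, 0, 1.204], [1, -364, -205, 0, 1.204], [1, -364, -205, 0, 1.204], [1, -364, -205, 0, 1.204], [1, -364, -205, 0, 1.204], [1, -364, -205, 0, 1.204], [1, -364, -205, 0, 1.204], [1, -364, -205, 0, 1.204], [1, -364, -205, 0, 1.204], [1, -364, -205, 0, 1.204]],
], squeeze=20)

```text
time_s: 1.1
position: [0.4736, 0.2126, 0.2141]
ee_rot: [-2.226, -2.217, 0.001]
force: [-0.2, 0.2, -0.8]
gripper_width: 0.092
grasp_force: 0.0
```

```bash
python3 - <<'E'
from h import *
c=cap('wrist','w36'); print(c['cam_to_world'].round(3).tolist(),c['K'][0,0])
s=bot.get_state(); print(s['time_s'],s['position'],s['ee_rot'],s['joint_positions'].round(3))
E
```

```text
[[1.0, 0.003, 0.001, 0.473], [-0.003, 0.969, 0.248, 0.282], [0.0, -0.248, 0.969, 0.383], [0.0, 0.0, 0.0, 1.0]] 323.1343538700172
1.15 [0.4725779  0.21405018 0.21408264] [-2.22302086e+00 -2.21851994e+00  1.35761703e-03] [0.192 0.013 1.753 0.    1.377 0.194]
```

View pics/w36.png

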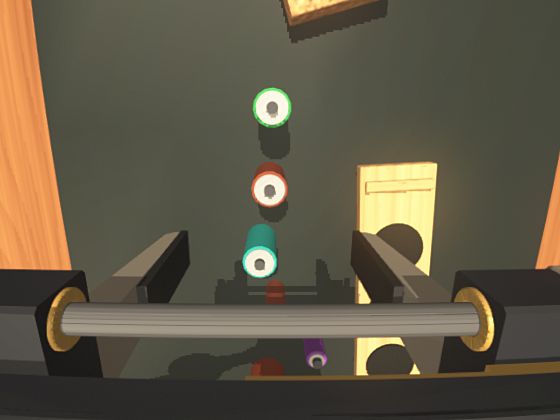

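The wrist view has green at (272,107), the brown 36 washer centre at (269,189) and turquoise at (260,263). The drums sit between the fingers.

```bash
python3 - <<'E'
from h import *
c=np.load('w36.npz')
print(rayz(c,[(269,189)],.075)*1e3, world(c,[(262,184),(276,194)])*1e3)
s=bot.get_state(); print(s['position']*1e3)
E
```

```text
[[472.11698386 216.81249977  75.        ]] [[465.38388007 222.03594014  76.28908155]
 [478.89987731 212.21351099  76.80522569]]
[472.57790491 214.0501775  214.08264424]
```

Emit:
move_arm([
  [[1, 2.5, 0, 50, 0], [1, 2.5, 0, 100, 0], [1, 2.5, 0, 145, 0], [1, 2.5, 0, 170, 0], [1, 2.5, 0, 179, 0], [1, 2.5, 0, 179, 0], [0, 2.5, 0, 179, 0], [0, 2.5, 0, 179, 0], [0, 2.5, 0, 179, 0], [0, 2.5, 0, 179, 0]],
])

```text
time_s: 2.15
position: [0.4732, 0.2175, 0.0366]
ee_rot: [2.221, 2.221, 0.002]
force: [-0.3, 0.0, -1.1]
gripper_width: 0.0619
grasp_force: 0.0
```

Emit:
move_arm([
  [[0, 0, 0, 0, 0], [0, 0, 0, 0, 0], [0, 0, 0, 0, 0], [0, 0, 0, 0, 0], [0, 0, 0, 0, 0], [0, 0, 0, 0, 0]],
])

```text
time_s: 2.75
position: [0.4725, 0.2173, 0.0356]
ee_rot: [2.221, 2.221, -0.0]
force: [-0.6, -0.4, 0.1]
gripper_width: 0.0356
grasp_force: 20.0
```

Emit:
move_arm([
  [[0, 0, 0, -50, 0], [0, 0, 0, -95, 0], [0, -30, 19, -130, 0], [0, -72, 45, -130, 0], [0, -114, 71, -130, 0], [0, -156, 97, -130, 0], [0, -198, 124, -130, 0], [0, -236, 148, -130, 0], [0, -258, 162, -130, 0], [0, -258, 162, -130, 0]],
])

```text
time_s: 3.75
position: [0.6354, -0.0441, 0.1649]
ee_rot: [2.226, 2.217, -0.001]
force: [-0.3, 0.1, -0.9]
gripper_width: 0.0358
grasp_force: 20.0
```

```bash
python3 - <<'E'
from h import *
c=cap('wrist','w36b')
s=bot.get_state(); print(s['time_s'],s['position']*1e3,s['ee_rot'],s['gripper_width'],s['force'])
a=cv2.imread('pics/w36b.png'); cv2.imwrite('pics/w36bc.png',cv2.resize(a[0:300,140:420],None,fx=2,fy=2,interpolation=cv2.INTER_CUBIC))
E
```

```text
3.8 [634.52614568 -41.94414998 164.86004822] [-2.22328180e+00 -2.21799879e+00  6.95637243e-04] 0.03571820485408891 [-0.37350224  0.40554384 -1.80116369]
```

View pics/w36bc.png

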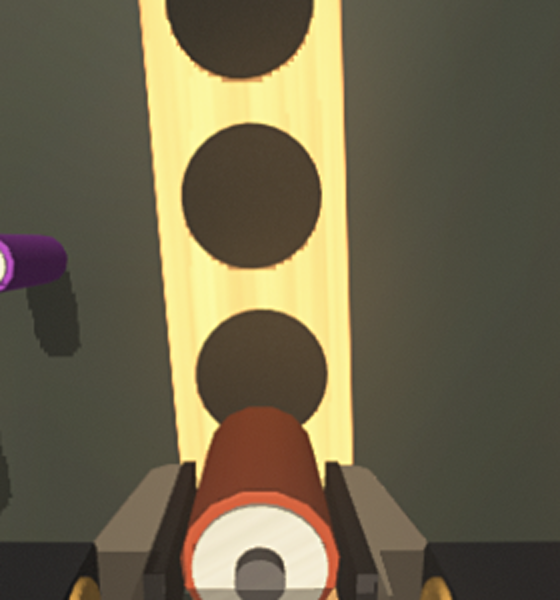

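The crop shows s48 with edges at left (182,195), right (321,195), top (251,123) and bottom (251,269). s36 has left (196,372), right (328,372) and top (262,309). The held drum's washer spans 182–338, centred near (260,565).

```bash
python3 - <<'E'
from h import *
c=np.load('w36b.npz')
P=np.array([(182,195),(321,195),(251,123),(251,269),(196,372),(328,372),(262,309),(260,565),(165,5),(314,5),(241,78)])
w=rayz(c,(P+.5)/2-.5+[140,0],.021)*1e3; print(w.round(1))
print('drum top', (rayz(c,[(269.5,282)],.205)*1e3).round(1), 'depthz',(world(c,[(265,98),(253,98),(272,186)])*1e3).round(1))
E
```

```text
[[ 598.9   46.1   21. ]
 [ 663.3   45.8   21. ]
 [ 631.    77.4   21. ]
 [ 630.6   12.2   21. ]
 [ 603.2  -37.6   21. ]
 [ 668.3  -37.8   21. ]
 [ 635.8   -6.8   21. ]
 [ 634.4 -142.8   21. ]
 [ 593.6  126.8   21. ]
 [ 659.   126.5   21. ]
 [ 626.7   96.4   21. ]]
drum top [[634.5 -43.8 205. ]] depthz [[630.6  45.3  19.9]
 [619.5  45.3  20.2]
 [637.  -37.9  21.2]]
```

Emit:
move_arm([
  [[0, 3, 1, 40, 0], [0, 3, 1, 75, 0], [0, 3, 1, 95, 0], [0, 3, 1, 103, 0], [0, 3, 1, 106, 0], [0, 3, 1, 107, 0], [0, 3, 1, 108, 0], [0, 3, 1, 108, 0], [0, 3, 1, 108, 0]],
])

```text
time_s: 4.7
position: [0.636, -0.0378, 0.0585]
ee_rot: [2.221, 2.22, 0.001]
force: [-0.1, -0.6, -1.1]
gripper_width: 0.0357
grasp_force: 20.0
```

Emit:
move_arm([
  [[0, -1, 0, 1, 0], [0, -1, 0, 1.5, 0], [0, -1, 0, 1.5, 0]],
])

```text
time_s: 5.0
position: [0.6358, -0.0389, 0.0566]
ee_rot: [2.221, 2.221, 0.0]
force: [-0.7, -0.5, 1.8]
gripper_width: 0.0361
grasp_force: 20.0
```

Emit:
move_arm([
  [[1, 0, 0, 0, 0], [1, 0, 0, 0, 0], [1, 0, 0, 0, 0], [1, 0, 0, 0, 0], [1, 0, 0, 0, 0], [1, 0, 0, -30, 0], [1, 0, 0, -75, 0], [1, 0, 0, -120, 0], [1, 0, 0, -160, 0], [1, 0, 0, -160, 0]],
])

```text
time_s: 6.0
position: [0.6393, -0.0396, 0.2242]
ee_rot: [2.213, 2.213, 0.011]
force: [1.7, -0.6, 0.8]
gripper_width: 0.0916
grasp_force: 0.0
```

Emit:
move_arm([
  [[1, 25, -36, 0, 0], [1, 52, -76, 0, 0], [1, 80, -117, 0, 0], [1, 100, -147, 0, 0], [1, 107, -156.5, 0, 0], [1, 107, -156.5, 0, 0], [1, 107, -156.5, 0, 0]],
])

```text
time_s: 6.7
position: [0.4799, 0.0677, 0.2161]
ee_rot: [2.221, 2.22, 0.0]
force: [-0.3, -0.4, 0.5]
gripper_width: 0.0917
grasp_force: 0.0
```

```bash
python3 - <<'E'
from h import *
c=cap('wrist','w24')
s=bot.get_state(); print(s['time_s'],s['position']*1e3,s['ee_rot'],s['gripper_width'],s['force'])
t=cap('top','top1')
a=cv2.imread('pics/w24.png')[110:410,140:420]; b=cv2.imread('pics/top1.png')[165:265,200:370]
a=cv2.resize(a,(520,557),interpolation=cv2.INTER_CUBIC); cv2.imwrite('pics/w24c.png',a)
cv2.imwrite('pics/top1c.png',cv2.resize(b,None,fx=4.5,fy=4.5,interpolation=cv2.INTER_CUBIC))
E
```

```text
6.75 [480.14553572  67.49889353 216.09352111] [2.22191294e+00 2.22000190e+00 2.42931295e-04] 0.09202838315412702 [-0.1504726  -0.22348684  0.06630447]
```

View pics/w24c.png

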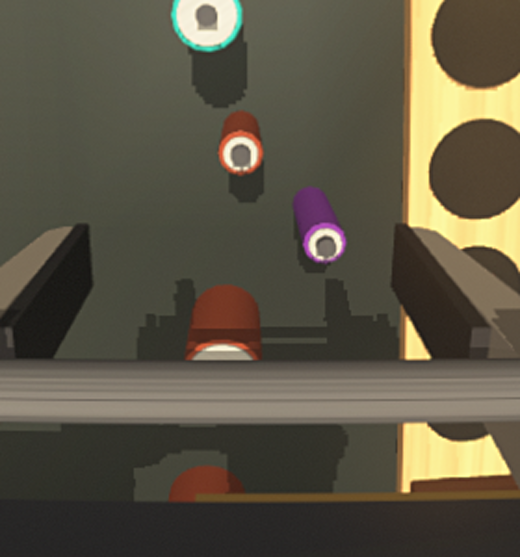

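View pics/top1c.png

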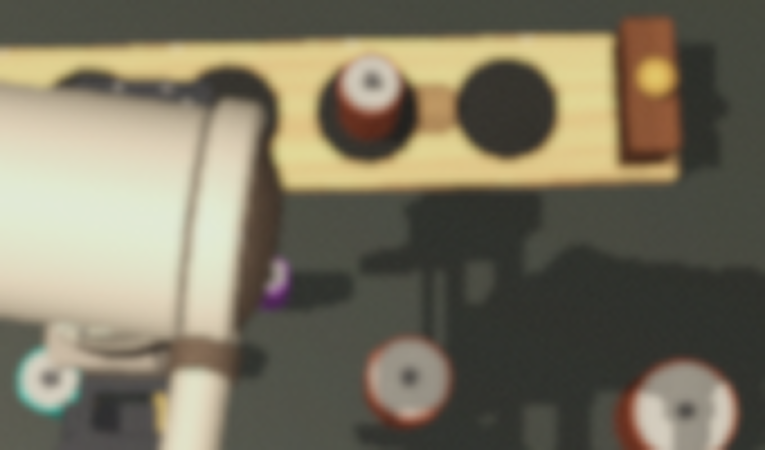

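The wrist crop has the 24 washer at (241,153) and purple at (325,243). The top crop shows drum 36 standing on its seat with washer centre (371,83), and the free seat s24 at (507,108).

```bash
python3 - <<'E'
from h import *
c=np.load('w24.npz');t=np.load('top1.npz')
f=lambda p,s,o:(np.array(p)+.5)/s-.5+o
print('24',rayz(c,f((241,153),1.857,[140,110]),.075)*1e3,'purple',rayz(c,f((325,243),1.857,[140,110]),.075)*1e3)
print('36 placed',rayz(t,f((371,83),4.5,[200,165]),.096)*1e3,'s36 mid',rayz(t,f((368,111),4.5,[200,165]),.021)*1e3,'s24',rayz(t,f((507,108),4.5,[200,165]),.021)*1e3)
E
```

```text
24 [[479.12735288  68.29582087  75.        ]] purple [[525.38529191  17.60028238  75.        ]]
36 placed [[632.95179568 -40.64673482  96.        ]] s36 mid [[633.62048752 -40.87232733  21.        ]] s24 [[ 637.86672916 -125.7170889    21.        ]]
```

Emit:
move_arm([
  [[1, 0.8, -1, 50, 0], [1, 0.8, -1, 100, 0], [0.5, 0.8, -1, 145, 0], [0.5, 0.8, -1, 170, 0], [0.5, 0.8, -1, 180, 0], [0.5, 0.8, -1, 180, 0], [0, 0.8, -1, 180, 0], [0, 0.8, -1, 180, 0], [0, 0.8, -1, 180, 0], [0, 0.8, -1, 180, 0]],
])

```text
time_s: 7.8
position: [0.4788, 0.0691, 0.0371]
ee_rot: [2.22, 2.22, 0.002]
force: [-0.2, -0.4, -0.1]
gripper_width: 0.0298
grasp_force: 0.0
```

Emit:
move_arm([
  [[0, 0, 0, 0, 0], [0, 0, 0, 0, 0], [0, 0, 0, 0, 0], [0, 0, 0, 0, 0]],
])

```text
time_s: 8.2
position: [0.4785, 0.0691, 0.0367]
ee_rot: [2.221, 2.221, 0.001]
force: [-0.1, 0.4, 5.6]
gripper_width: 0.0237
grasp_force: 20.0
```

Emit:
move_arm([
  [[0, 0, 0, -50, 0], [0, 0, 0, -95, 0], [0, -20, 17, -130, 0], [0, -55, 46, -130, 0], [0, -90, 75, -130, 0], [0, -125, 104, -130, 0], [0, -160, 133, -130, 0], [0, -185, 154, -130, 0], [0, -193.5, 161, -130, 0], [0, -193.5, 161, -130, 0]],
])

```text
time_s: 9.2
position: [0.6388, -0.125, 0.1651]
ee_rot: [-2.222, -2.219, 0.001]
force: [-0.2, -0.1, -0.6]
gripper_width: 0.0236
grasp_force: 20.0
```

Emit:
move_arm([
  [[0, 0, 0, 40, 0], [0, 0, 0, 75, 0], [0, 0, 0, 95, 0], [0, 0, 0, 102, 0], [0, 0, 0, 105, 0], [0, 0, 0, 107, 0], [0, 0, 0, 107, 0], [0, 0, 0, 107, 0]],
])

```text
time_s: 10.0
position: [0.6398, -0.1246, 0.0605]
ee_rot: [2.22, 2.22, 0.001]
force: [0.3, 0.2, -0.3]
gripper_width: 0.0234
grasp_force: 20.0
```

Emit:
move_arm([
  [[0, 0, 0, 1, 0], [0, 0, 0, 2, 0], [0, 0, 0, 2.5, 0], [0, 0, 0, 2.5, 0]],
])

```text
time_s: 10.4
position: [0.6394, -0.1246, 0.0577]
ee_rot: [2.221, 2.221, 0.0]
force: [-1.1, 0.1, 4.9]
gripper_width: 0.0236
grasp_force: 20.0
```

Emit:
move_arm([
  [[1, 0, 0, 0, 0], [1, 0, 0, 0, 0], [1, 0, 0, 0, 0], [1, 0, 0, 0, 0], [1, 0, 0, 0, 0], [1, 0, 0, -30, 0], [1, 0, 0, -75, 0], [1, 0, 0, -120, 0], [1, 0, 0, -160, 0], [1, 10, -30, -160, 0]],
])

```text
time_s: 11.4
position: [0.6143, -0.1169, 0.225]
ee_rot: [2.212, 2.21, 0.01]
force: [-0.1, 0.2, 1.4]
gripper_width: 0.0919
grasp_force: 0.0
```

Emit:
move_arm([
  [[1, 13, -40, 0, 0], [1, 28, -80, 0, 0], [1, 42, -120, 0, 0], [1, 48, -141.5, 0, 0], [1, 48, -141.5, 0, 0], [1, 48, -141.5, 0, 0]],
])

```text
time_s: 12.0
position: [0.4681, -0.0666, 0.217]
ee_rot: [2.221, 2.22, 0.001]
force: [0.5, 0.2, -0.5]
gripper_width: 0.0918
grasp_force: 0.0
```

```bash
python3 - <<'E'
from h import *
c=cap('wrist','w48'); s=bot.get_state(); print(s['time_s'],s['position']*1e3,s['ee_rot'],s['gripper_width'])
a=cv2.imread('pics/w48.png')[110:410,140:420]
cv2.imwrite('pics/w48c.png',cv2.resize(a,(520,557),interpolation=cv2.INTER_CUBIC))
E
```

```text
12.05 [468.47244416 -66.82188882 216.9868898 ] [2.22088160e+00 2.22030636e+00 8.65418129e-04] 0.09192654978332773
```

View pics/w48c.png

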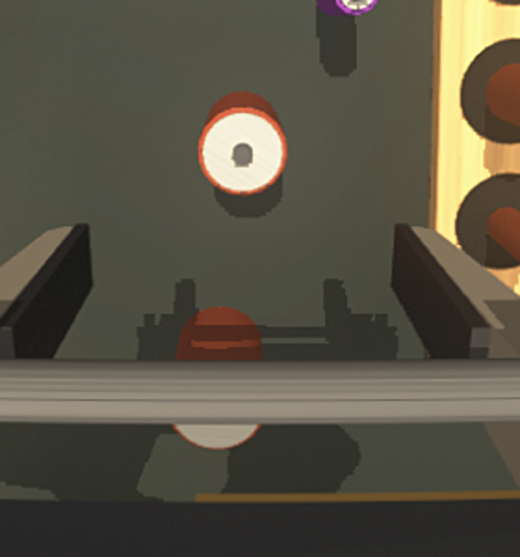

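The 48 washer is centred at (243,152), rim 199–287 by 109–194. Compared with the 24 view, that puts it about +1 mm in y from the TCP, with x right.

Emit:
move_arm([
  [[1, 1, 0, 50, 0], [1, 1, 0, 100, 0], [1, 1, 0, 145, 0], [0.8, 1, 0, 171, 0], [0.8, 1, 0, 181, 0], [0.8, 1, 0, 181, 0], [0, 1, 0, 181, 0], [0, 1, 0, 181, 0], [0, 1, 0, 181, 0], [0, 1, 0, 181, 0]],
], squeeze=25)

```text
time_s: 13.05
position: [0.4686, -0.0658, 0.0369]
ee_rot: [2.22, 2.22, 0.002]
force: [0.5, -0.1, 3.0]
gripper_width: 0.0476
grasp_force: 25.0
```

Emit:
move_arm([
  [[0, 0, 0, 0, 0], [0, 0, 0, 0, 0], [0, 0, 0, 0, 0], [0, 0, 0, 0, 0]],
])

```text
time_s: 13.45
position: [0.4687, -0.0658, 0.0369]
ee_rot: [2.22, 2.22, 0.002]
force: [0.6, -0.1, 5.8]
gripper_width: 0.0477
grasp_force: 25.0
```

Emit:
move_arm([
  [[0, 0, 0, -50, 0], [0, 0, 0, -95, 0], [0, 13, 20, -130, 0], [0, 35, 52, -130, 0], [0, 58, 86, -130, 0], [0, 81, 120, -130, 0], [0, 100, 148, -130, 0], [0, 109.8, 162, -130, 0], [0, 109.8, 162, -130, 0], [0, 109.8, 162, -130, 0]],
])

```text
time_s: 14.45
position: [0.6285, 0.0443, 0.1647]
ee_rot: [-2.22, -2.221, 0.003]
force: [-0.4, -0.6, -2.5]
gripper_width: 0.0473
grasp_force: 25.0
```

Emit:
move_arm([
  [[0, 0, 0, 40, 0], [0, 0, 0, 75, 0], [0, 0, 0, 95, 0], [0, 0, 0, 102, 0], [0, 0, 0, 105, 0], [0, 0, 0, 107, 0], [0, 0, 0, 107, 0], [0, 0, 0, 107, 0]],
])

```text
time_s: 15.25
position: [0.6304, 0.0443, 0.06]
ee_rot: [2.22, 2.22, 0.002]
force: [0.0, 0.6, -1.6]
gripper_width: 0.0476
grasp_force: 25.0
```

Emit:
move_arm([
  [[0, 0, 0, 1, 0], [0, 0, 0, 2, 0], [0, 0, 0, 2.5, 0], [0, 0, 0, 2.5, 0]],
])

```text
time_s: 15.65
position: [0.6301, 0.0444, 0.0578]
ee_rot: [2.221, 2.221, 0.001]
force: [-2.0, -0.3, 7.0]
gripper_width: 0.0475
grasp_force: 25.0
```

Emit:
move_arm([
  [[1, 0, 0, 0, 0], [1, 0, 0, 0, 0], [1, 0, 0, 0, 0], [1, 0, 0, 0, 0], [1, 0, 0, 0, 0], [1, 0, 0, -30, 0], [1, 0, 0, -75, 0], [1, 0, 0, -120, 0], [1, 0, 0, -160, 0], [1, 0, 0, -160, 0]],
])

```text
time_s: 16.65
position: [0.6334, 0.044, 0.2241]
ee_rot: [2.214, 2.214, 0.013]
force: [0.2, -0.5, -0.4]
gripper_width: 0.092
grasp_force: 0.0
```

Emit:
move_arm([
  [[1, -25, -17, 0, 0], [1, -66, -44, 0, 0], [1, -107, -71, 0, 0], [1, -148, -98, 0, 0], [1, -189, -125, 0, 0], [1, -230, -153, 0, 0], [1, -257, -171, 0, 0], [1, -268, -178, 0, 0], [1, -268, -178, 0, 0], [1, -268, -178, 0, 0]],
])

```text
time_s: 17.65
position: [0.4519, -0.2227, 0.2157]
ee_rot: [-2.221, -2.221, -0.001]
force: [0.7, 0.1, 0.2]
gripper_width: 0.0919
grasp_force: 0.0
```

```bash
python3 - <<'E'
from h import *
c=cap('wrist','w60'); s=bot.get_state(); print(s['time_s'],s['position']*1e3,s['ee_rot'],s['gripper_width'])
a=cv2.imread('pics/w60.png')[110:410,140:420]
cv2.imwrite('pics/w60c.png',cv2.resize(a,(520,557),interpolation=cv2.INTER_CUBIC))
E
```

```text
17.7 [ 452.12158687 -222.42183122  215.79276196] [-2.21961849e+00 -2.22239754e+00 -9.10851314e-04] 0.09157463124024787
```

View pics/w60c.png

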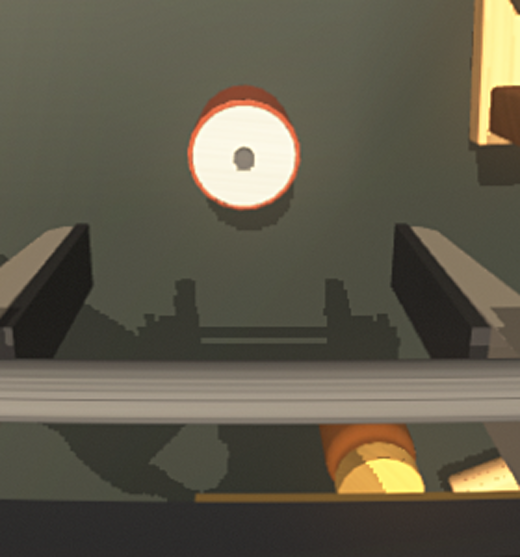

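The 60 washer is centred at (244,155), and the jar is well clear at (380,470).

Emit:
move_arm([
  [[1, -0.8, 0.3, 50, 0], [1, -0.8, 0.3, 100, 0], [1, -0.8, 0.3, 145, 0], [1, -0.8, 0.3, 170, 0], [1, -0.8, 0.3, 180, 0], [1, -0.8, 0.3, 180, 0], [0, -0.8, 0.3, 180, 0], [0, -0.8, 0.3, 180, 0], [0, -0.8, 0.3, 180, 0], [0, -0.8, 0.3, 180, 0]],
], squeeze=30)

```text
time_s: 18.7
position: [0.4524, -0.2249, 0.0371]
ee_rot: [2.22, 2.22, 0.0]
force: [-0.1, 1.0, -0.3]
gripper_width: 0.0616
grasp_force: 0.0
```

Emit:
move_arm([
  [[0, 0, 0, 0, 0], [0, 0, 0, 0, 0], [0, 0, 0, 0, 0], [0, 0, 0, 0, 0]],
])

```text
time_s: 19.1
position: [0.4525, -0.2249, 0.037]
ee_rot: [2.22, 2.22, 0.0]
force: [-0.2, 0.6, 6.0]
gripper_width: 0.0592
grasp_force: 30.0
```

Emit:
move_arm([
  [[0, 0, 0, -40, 0], [0, 0, 0, -85, 0], [0, 10, 5, -125, 0], [0, 40, 20, -140, 0], [0, 83, 41, -140, 0], [0, 126, 62, -140, 0], [0, 169, 83, -140, 0], [0, 212, 104, -140, 0], [0, 255, 125, -140, 0], [0, 290, 143, -140, 0]],
])

```text
time_s: 20.1
position: [0.5945, 0.0681, 0.1749]
ee_rot: [-2.219, -2.221, 0.002]
force: [0.2, -0.3, -3.0]
gripper_width: 0.0594
grasp_force: 30.0
```

Emit:
move_arm([
  [[0, 30, 15, 0, 0], [0, 52, 26, 0, 0], [0, 62.4, 30.7, 0, 0], [0, 62.4, 30.7, 0, 0], [0, 62.4, 30.7, 0, 0]],
])

```text
time_s: 20.6
position: [0.6249, 0.127, 0.1755]
ee_rot: [-2.222, -2.221, 0.003]
force: [0.1, 0.1, -2.7]
gripper_width: 0.0594
grasp_force: 30.0
```

```bash
python3 - <<'E'
from h import *
s=bot.get_state(); print(s['time_s'],s['position']*1e3,s['ee_rot'],s['gripper_width'],s['force'])
E
```

```text
20.6 [624.85647973 127.04392824 175.49555152] [-2.22152739 -2.22060875  0.00253743] 0.05941236307125201 [ 0.12867985  0.08939213 -2.70222975]
```

Emit:
move_arm([
  [[0, 0.4, 0.3, 40, 0], [0, 0.4, 0.3, 80, 0], [0, 0.4, 0.3, 104, 0], [0, 0.4, 0.3, 112, 0], [0, 0.4, 0.3, 115, 0], [0, 0.4, 0.3, 117, 0], [0, 0.4, 0.3, 118, 0], [0, 0.4, 0.3, 119, 0], [0, 0.4, 0.3, 119, 0], [0, 0.4, 0.3, 119, 0]],
])

```text
time_s: 21.6
position: [0.6265, 0.1285, 0.0581]
ee_rot: [2.22, 2.221, 0.002]
force: [0.2, -0.3, 0.4]
gripper_width: 0.0595
grasp_force: 30.0
```

Emit:
move_arm([
  [[0, -0.5, 0, 0.5, 0], [0, -0.5, 0, 0.5, 0], [1, -0.5, 0, 0.5, 0], [1, -0.5, 0, 0.5, 0], [1, -0.5, 0, 0.5, 0], [1, -0.5, 0, 0.5, 0], [1, -0.5, 0, 0.5, 0], [1, -0.5, 0, -40, 0], [1, -0.5, 0, -80, 0], [1, -0.5, 0, -125, 0]],
])

```text
time_s: 22.6
position: [0.6249, 0.1279, 0.1824]
ee_rot: [-2.22, -2.22, 0.003]
force: [0.3, 0.4, 0.1]
gripper_width: 0.0916
grasp_force: 0.0
```

Emit:
move_arm([
  [[1, 0, 0, -50, 0], [1, 40, -40, -60, 0], [1, 70, -80, -60, 0], [1, 105, -115, -60, 0], [1, 140, -150, -60, 0], [1, 170, -185, -60, 0], [1, 200, -220, -60, 0], [1, 200, -220, -60, 0], [1, 200, -220, -60, 0]],
])

```text
time_s: 23.5
position: [0.4054, 0.3284, 0.2423]
ee_rot: [2.218, 2.223, 0.001]
force: [0.1, 0.1, -0.2]
gripper_width: 0.0919
grasp_force: 0.0
```

```bash
python3 - <<'E'
from h import *
for n in('top','side'): cap(n,n+'2')
s=bot.get_state(); print(s['time_s'],s['position'])
a=cv2.imread('pics/top2.png')[165:275,140:375]; b=cv2.imread('pics/side2.png')[125:335,200:390]
cv2.imwrite('pics/t2.png',cv2.resize(a,None,fx=3.4,fy=3.4,interpolation=cv2.INTER_CUBIC))
cv2.imwrite('pics/s2.png',cv2.resize(b,None,fx=2.8,fy=2.8,interpolation=cv2.INTER_CUBIC))
E
```

```text
23.6 [0.40660859 0.32729663 0.24212678]
```

View pics/t2.png

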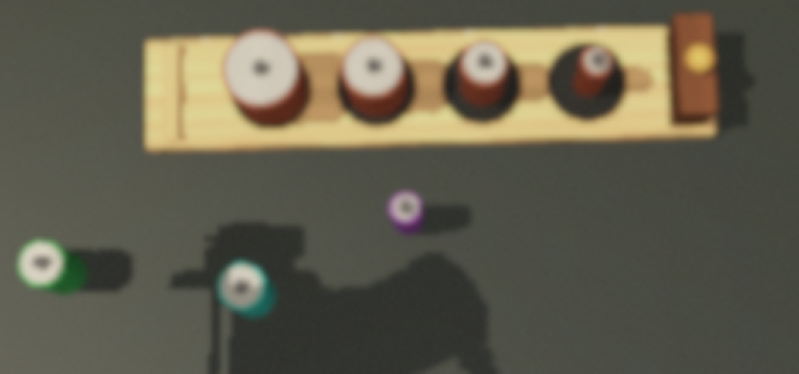

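View pics/s2.png

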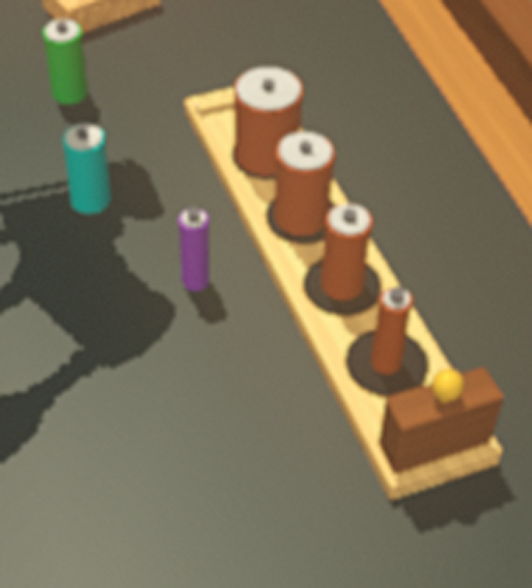

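The four drums stand upright in order. Washer centres in the top crop are 60 (262,69), 48 (373,66), 36 (484,62) and 24 (597,60). In the side crop they are (269,88), (306,150), (349,219) and (397,298). Next I'll check how well they are centred.

```bash
python3 - <<'E'
from h import *
T=np.load('top2.npz');S=np.load('side2.npz')
f=lambda p,s,o:(np.array(p)+.5)/s-.5+o
dt=[(262,69),(373,66),(484,62),(597,60)];st=[(272,90),(377,87),(482,84),(587,82)]
ds=[(269,88),(306,150),(349,219),(397,298)];ss=[(267,155),(303,217),(343,285),(387,362)]
print('top',((rayz(T,f(dt,3.4,[140,165]),.096)-rayz(T,f(st,3.4,[140,165]),.021))*1e3).round(1)[:,:2].tolist())
print('side',((rayz(S,f(ds,2.8,[200,125]),.096)-rayz(S,f(ss,2.8,[200,125]),.021))*1e3).round(1)[:,:2].tolist())
E
```

```text
top [[-0.4, -0.6], [-0.6, -0.1], [-0.0, 0.4], [-0.0, -0.6]]
side [[1.1, 3.9], [0.1, 3.7], [0.1, 2.6], [0.2, 1.1]]
```

```bash
python3 -c "
from workcell import bot
print(bot.close_job())"
```

```text
the job is handed in; nothing more can be done
None
```

All four drums stand upright on their seats in order, with 24 mm next to the end stop, then 36, 48 and 60 mm at the far end; the top camera puts each within about 1 mm of its seat's middle and the side camera within about 4 mm, the jar and look-alikes were left alone, and the job was handed in at about 24 s.

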